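# Set the suction and hold the pressing block over the title panel

### The job

A book's cover board lies on the vacuum hold-down plate, waiting for its title label. First turn the plate's valve lever half open, to 45 degrees on the middle mark; then fetch the beech pressing block, carry it over the things standing on the table and over the plate's fence, and hold it level about 1 cm above the cover's raised title panel, centred on the panel and lined up lengthwise with it, so that a colleague can slip the label in underneath. Finish while still holding the block there in the gripper; never touch the cover or let the block strike the plate or its fence, and leave the other things where they stand.

Things in the scene. Friction and masses are not known exactly. Their poses are not given: they have to be found in the camera images.
- press_block: Plain beech pressing block, 40 x 120 x 25 mm, about 75 g, lying flat on the table left of the row of standing things. Origin: centre of its underside. x: across its 40 mm width (grip across this); y: along its 120 mm length; z: up.
- suction_plate: Vacuum hold-down plate of aluminium, fixed to the table, 170 (x) x 200 (y) mm, top face 24 mm above the table. Origin: centre of its underside, at table height; x: away from the robot at yaw 0, y: left, z: up. A fence stands along its +y edge; a valve sits on a pipe off its -y edge, overhanging the light pad (7 mm high) beside it. Under the lever lies a dial plate of 46 mm radius, top 44 mm above the table, with three raised marks: closed, half, open.
- valve (a joint): Angle of the valve lever, rad: 0 closed (lever points along the suction plate's -x), 1.571 fully open (lever points along the suction plate's -y); half open = 0.785. Grows counter-clockwise seen from above. Stays where it is left; friction about 0.15 N m (about 2 N at the grip point). It starts between 0 and 0.3.
- valve_spindle (a point): Point on the valve's upright turning axis, at the mid-height of the lever, 57 mm above the table; fixed to the suction plate, axes as the plate's.
- lever_grip (a point): Point to grip on the lever, 70 mm from the spindle, at mid-height of the lever bar (57 mm above the table). The black bar is 12 mm wide and 14 mm high (50 to 64 mm above the table), its far end 102 mm from the spindle. The point turns with the lever: its -x points outward along the lever, its y across it.
- fence_top (a point): Middle of the top edge of the suction plate's fence, 68 mm above the table. The fence is an upright aluminium strip 170 mm long along the plate's x and 4 mm thick, 102 mm from the plate's centre; its brackets reach 6 mm farther out. The standing things are at most 152 mm high.
- cover_board: Book cover board in grey cloth, 108 (x) x 140 (y) x 4 mm, fixed, lying flat on the suction plate a little askew. Origin: centre of its underside, 24 mm above the table; z up.
- title_panel (a point): Centre of the top face of the raised title panel in the middle of the cover board: a buff rectangle 24 (x) x 90 (y) mm standing 2 mm proud, its top 30 mm above the table. y: along its length; z: up.
- dropper_bottle: Small brown dropper bottle, 33 mm across, 102 mm high, loose; must stay where it stands. Origin: centre of its underside.
- paste_jar: White paste jar with a red lid, 66 mm across, 67 mm high, loose; must stay. Origin: centre of its underside.
- thread_spool: Spool of linen thread, 31 mm across, 40 mm high, standing upright, loose; must stay. Origin: centre of its underside. (Bottle, jar and spool stand in a row between the block and the plate, in any order.)
- pen_pot: Yellow pot of pens, 86 mm across, 152 mm high, loose, at the far end of the row; must stay. Origin: centre of its underside.
- label_block: Block of blank tags, 80 x 44 x 9 mm, loose, lying near the table's front edge; must stay. Origin: centre of its underside.
- eraser: Eraser, 23 x 40 x 13 mm, loose, lying near the table's front edge; must stay. Origin: centre of its underside.

How it is judged:
By the outcome, as a careful person would: the job done as asked, in the order asked, and still so for the second after the job is handed in, while the arm keeps its last pose, push and grip.
It also fails if it takes over 54 s, if anything falls off the work surface, if the arm or the gripper's body presses on something with over 40 N, if the wrist force passes 120 N, or if a joint passes its speed limit or range.

### The arm

A 6-joint arm with a two-finger parallel gripper is mounted at the origin on a cart in front of the work surface, level with it; the furniture and walls round the work are solid. World frame = base frame: x ahead of the robot, y to its left, z up, the work surface at z = 0. Lengths are in m, angles in rad, forces in N, time in s.
With the tool pointing down it reaches from about 0.4 to 0.925 m from the base axis. Payload 3.4 kg.
Tool frame: the origin (TCP) lies midway between the tips of the shut fingers; the grasp point (between the pads) lies 19 mm behind it; z points along the fingers, y is the line along which they close (so a half turn about z gives the same grasp; the last joint's range is limited). The gripper opens to 85 mm and grips with 20 to 120 N. Pads are 22 mm wide; open, the fingers measure 114 mm over their backs; the gripper's body (76 mm by 85 mm) begins 54 mm behind the grasp point. The pads swing forward as they close: fully open they stand 13 mm farther back than shut.
Start: joints at [-1.365, 0.307, 1.506, -0, 1.328, -0.073], TCP at [0.158, -0.553, 0.231] pointing down, gripper open.
Joint ranges: [-3.12, 3.12], [-1.05, 2.28], [0.14, 2.33], [-1.42, 4.57], [0.1, 2.73], [-2.68, 2.68]. Speed limits (rad/s): [2.57, 2.57, 3.14, 3.14, 3.14, 3.14].

### API

Orientations are given as a unit quaternion [x, y, z, w].
In Python, from workcell import bot gives the robot as it stands.
- The arm moves only by the tool arm_command, never from a script. Its argument "targets" is text: rows parted by semicolons, each of 7 numbers parted by spaces: the shift along the tool's x, y, z in mm, then the turn, a rotation vector about the tool's x, y, z in rad, then the closure, from 0 (fully open) to 1 (shut). A call has 1 to 12 rows; each row shifts and turns the commanded pose from where the row before left it, along the tool's axes as they then stand; what a row does not reach is not made up. A row lasts 1/12 s, in which the tool goes at most 41.7 mm and 7.16 degrees, less where a joint would pass 70% of its speed; a pose out of reach is approached as far as the arm can. A call is refused whole if a number of a shift passes 41.7 or a number of a turn 0.125, either way. A call with a gripper value outside its range is refused whole. The fingers move at their own pace and stop on an object; "force" is the grip in N (left out, the last holds). Time passes only in rows, so rows that do not move let the fingers close. It gives the time, the measured TCP pose, the force, the opening and the grip force at its end, in the units of the state.
- bot.sense(): the state, without advancing time (a new reading comes with each control period).
- bot.get_image(name): name is "scene" or "side" or "wrist"; returns a dict with "img" (400x640x3 uint8, red, green, blue), "fx", "fy", "cx", "cy" (pixels), "R" (3x3) and "t" (3): a world point X has camera coordinates R X + t; the wrist camera has in their place "mount" (4x4, takes a point from camera to tool coordinates, whose origin is the TCP and whose axes are the flange's). Camera axes: x right, y down, z forward; pixel columns grow to the right and rows downward; lengths in m; the calibration is good to about 2 mm. A picture is of the moment at which its call begins: read the wrist's pose just before it. There is no depth.
- bot.job_done(): hands the job in; it is judged then, once.
The state is a dict: "time": time; "qpos": joint angles; "dq": joint speeds; "joint_torque": joint torques, N m; "tcp_pos": TCP position; "tool_rot": TCP orientation; "wrist_force": force on the tool from outside, world axes, zero at the start; "ft_torque": the same for the moment, N m; "gripper_width": opening from 0.0 (shut) to 1.0 (fully open); "gripper_force": force on a finger pad.
Only numpy, scipy, OpenCV 4.12 (cv2) and the standard library are available. Lean on these libraries where they do the work, as an engineer would, in place of code of your own. Each camera call takes 0.05 s, during which the arm holds its last target. There are 200 camera calls.

## Working session

There is one attempt and no reset: what is moved stays moved. The work goes in short steps, Python scripts to look and compute and a tool call to move; the robot and the scene stay as the last step left them, time stands still between calls to the robot, and variables do not carry over. Pictures are saved under pics/ and viewed, at most 12 in all, crops included, and the job is handed in when it is done.

Besides the shell and the picture viewer there is one more tool, called as name(argument=value, ...) on one line, values as JSON. arm_command: Moves the arm, as the interface text tells. Its arguments: {"type":"object","properties":{"targets":{"type":"string"},"force":{"type":"number"}},"required":["targets"]}

```bash
mkdir -p pics; ls
cat > h.py <<'E'
import numpy as np, cv2, pickle
from workcell import bot
def snap(n,f):
    d=bot.get_image(n); cv2.imwrite(f'pics/{f}.png',d['img'][:,:,::-1]); pickle.dump(d,open(f'pics/{f}.pkl','wb')); return d
def ld(f): return pickle.load(open(f'pics/{f}.pkl','rb'))
def ray(d,u,v):
    K=np.array([[d['fx'],0,d['cx']],[0,d['fy'],d['cy']],[0,0,1]]); R=np.array(d['R']); t=np.array(d['t'])
    r=R.T@np.linalg.solve(K,[u,v,1]); return -R.T@t, r
def onz(d,u,v,z):
    c,r=ray(d,u,v); return c+r*(z-c[2])/r[2]
def proj(d,X):
    p=np.array(d['R'])@np.array(X)+np.array(d['t']); return d['fx']*p[0]/p[2]+d['cx'], d['fy']*p[1]/p[2]+d['cy']
E
python3 - <<'E'
from h import *
s=bot.sense(); print(s)
for n in('scene','side','wrist'):
    d=snap(n,n+'0'); print({k:np.round(v,3).tolist() for k,v in d.items() if k!='img'})
    if n!='wrist':print(onz(d,320,200,0),ray(d,0,0)[0])
E
```

```text
pics
{'time': 0.0, 'qpos': array([-1.36548919e+00,  3.07569939e-01,  1.50762507e+00,  1.78040219e-05,
        1.32837724e+00, -7.34923815e-02]), 'dq': array([ 0.00091584,  0.00177661, -0.00039106, -0.00087991, -0.00096594,
       -0.00010647]), 'joint_torque': array([ 1.02848975e-03, -4.57545555e+01, -2.51908028e+01, -6.00442490e-05,
        1.30202345e-02,  2.46861326e-06]), 'tcp_pos': array([ 0.15809253, -0.55215138,  0.230401  ]), 'tool_rot': array([ 9.90299390e-01,  1.38946530e-01, -5.65671170e-05, -9.88220817e-04]), 'wrist_force': array([-0.09341127,  0.09877153,  0.62881239]), 'ft_torque': array([-0.00819682, -0.0026454 ,  0.00978516]), 'gripper_force': 0.0, 'gripper_width': 0.9980435345076925}
{'fx': 391.416, 'fy': 391.416, 'cx': 315.774, 'cy': 202.668, 'R': [[-0.786, -0.618, 0.013], [-0.425, 0.526, -0.737], [0.449, -0.585, -0.676]], 't': [0.406, 0.295, 0.74]}
[ 0.58310257 -0.10305037  0.        ] [0.11237207 0.52863386 0.71246008]
{'fx': 366.028, 'fy': 366.028, 'cx': 318.218, 'cy': 206.652, 'R': [[0.904, -0.428, 0.013], [-0.277, -0.607, -0.745], [0.326, 0.669, -0.667]], 't': [-0.524, 0.171, 0.791]}
[0.6029861  0.03629597 0.        ] [ 0.26307311 -0.65024822  0.66151625]
{'fx': 291.837, 'fy': 291.837, 'cx': 322.694, 'cy': 200.3, 'mount': [[0.001, -0.962, -0.271, 0.067], [1.0, 0.001, 0.0, 0.001], [0.0, -0.271, 0.962, -0.143], [0.0, 0.0, 0.0, 1.0]]}
```

View pics/scene0.png

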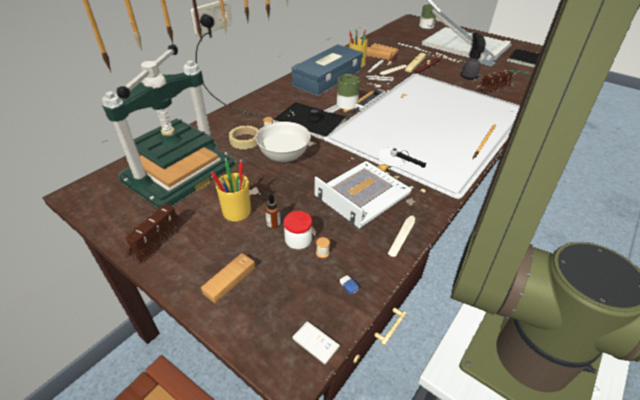

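View pics/side0.png

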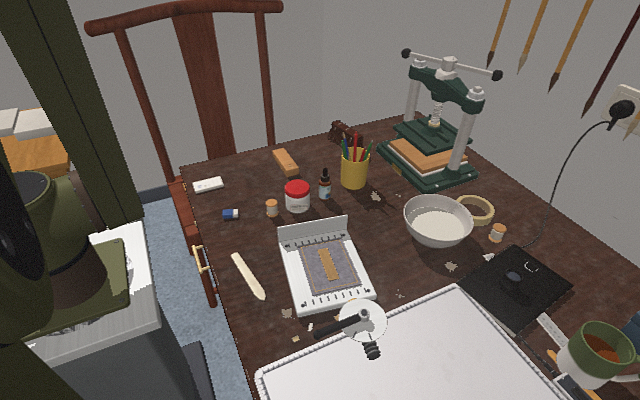

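The scene view shows the block at (229,277), pot (235,198), jar (298,230), bottle (272,212), spool (322,247), panel (362,186) and lever (408,157). The side view shows the panel at (328,264), the lever from (316,334) to (365,313), and the block at (286,162).

```bash
cat > m.py <<'E'
from h import *
def blob(f,seed,tol=18,box=40):
    d=ld(f); lab=cv2.cvtColor(cv2.GaussianBlur(d['img'],(3,3),0),cv2.COLOR_RGB2LAB).astype(int)
    u,v=seed; w=np.array([.5,1,1]); m=(np.abs(lab-lab[v,u])*w).max(2)<tol
    m2=np.zeros_like(m);m2[v-box:v+box,u-box:u+box]=m[v-box:v+box,u-box:u+box]
    n,l=cv2.connectedComponents(m2.astype(np.uint8)); return d,(l==l[v,u])
def onplane(d,m,z):
    v,u=np.nonzero(m); return np.array([onz(d,a,b,z)[:2] for a,b in zip(u,v)])
def rect(P):
    c,(a,b),an=cv2.minAreaRect((P*1000).astype(np.float32)); 
    if a<b:a,b,an=b,a,an+90
    return np.round(c,1),round(a,1),round(b,1),'long axis deg',round(an,1)
if __name__=='__main__':
    for f,panel,blk,lev in(('scene0',(362,186),(229,273),(408,157)),('side0',(328,264),(284,157),(335,328))):
        for n,s,z,t in(('panel',panel,.03,14),('block',blk,.025,10),('lever',lev,.064,14)):
            d,m=blob(f,s,t); P=onplane(d,m,z); print(f,n,m.sum(),rect(P),np.round(P.mean(0),4))
            im=d['img'];im[m]=[255,0,255]
            pickle.dump(d,open(f'pics/{f}.tmp','wb'))
            u,v=s
            cv2.imwrite(f'pics/_{f}{n}.png',cv2.resize(im[v-33:v+33,u-42:u+42,::-1],None,fx=3,fy=3,interpolation=0))
    I=[np.vstack([cv2.imread(f'pics/_{f}{n}.png') for n in('panel','block','lever')]) for f in('scene0','side0')]
    cv2.imwrite('pics/seg.png',np.hstack(I))
    for n,a,b in(('pot',(235,184),(354,155)),('jar',(298,222),(297,188)),('bottle',(271,197),(325,170)),('spool',(323,240),(271,201))):
        c1,r1=ray(ld('scene0'),*a);c2,r2=ray(ld('side0'),*b)
        k=np.linalg.lstsq(np.c_[r1,-r2],c2-c1,rcond=None)[0]; print(n,np.round((c1+k[0]*r1+c2+k[1]*r2)/2,3),np.linalg.norm(c1+k[0]*r1-c2-k[1]*r2))
E
python3 m.py
```

```text
scene0 panel 165 (array([ 511.2, -192. ]), 86.4, 21.5, 'long axis deg', 79.7) [ 0.5114 -0.1912]
scene0 block 755 (array([575.3, 235.1]), 118.7, 38.0, 'long axis deg', 91.3) [0.5747 0.2391]
scene0 lever 93 (array([ 448.1, -340.4]), 84.1, 15.2, 'long axis deg', 179.2) [ 0.4496 -0.3407]
side0 panel 342 (array([ 510.8, -194. ]), 89.5, 23.6, 'long axis deg', 80.5) [ 0.5106 -0.1954]
side0 block 252 (array([574.6, 230.4]), 113.7, 36.1, 'long axis deg', 90.9) [0.5743 0.2286]
side0 lever 1249 (array([ 432. , -349.9]), 123.2, 69.3, 'long axis deg', 163.0) [ 0.4195 -0.3431]
pot [0.718 0.067 0.097] 0.002715859844395768
jar [0.538 0.042 0.059] 0.0013380753984654219
bottle [0.619 0.044 0.092] 0.00024229658566001622
spool [0.465 0.04  0.044] 0.0008966317239638805
```

View pics/seg.png

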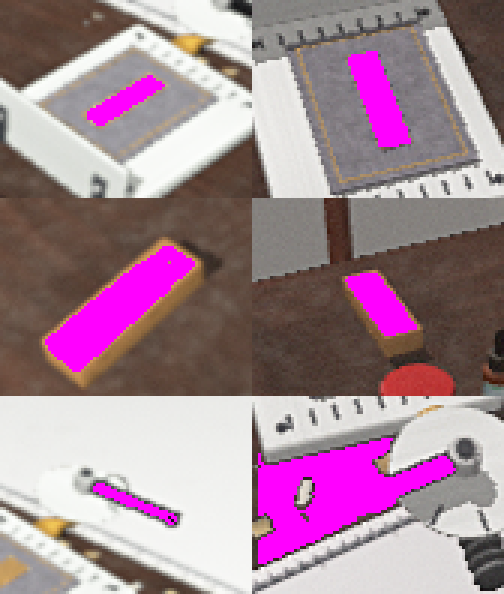

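The masks fit tightly: the panel is at (0.511,-0.193) at 80° and the block at (0.575,0.233) at 91°, both with plausible sizes. The lever in the side view needs a better measure: its cap is at scene (394,151) and side (363,312). I'll triangulate that and plan a view pose above the lever.

```bash
cat >> h.py <<'E'
from scipy.spatial.transform import Rotation as Ro
def tri(d1,a,d2,b):
    c1,r1=ray(d1,*a);c2,r2=ray(d2,*b); k=np.linalg.lstsq(np.c_[r1,-r2],c2-c1,rcond=None)[0]
    p,q=c1+k[0]*r1,c2+k[1]*r2; return (p+q)/2,np.linalg.norm(p-q)
def plan(pos,yaw):
    "tool-down target: turn to print first, then shift (mm) in the turned tool axes"
    s=bot.sense(); R=Ro.from_quat(s['tool_rot']); c,k=np.cos(yaw),np.sin(yaw)
    G=Ro.from_matrix(np.array([[c,k,0],[k,-c,0],[0,0,-1]])); 
    print('turn',np.round((R.inv()*G).as_rotvec(),4),'shift',np.round(G.inv().apply(np.array(pos)-s['tcp_pos'])*1000,1))
def wrist(f):
    s=bot.sense(); d=snap('wrist',f); M=np.array(d['mount']); T=np.eye(4); T[:3,:3]=Ro.from_quat(s['tool_rot']).as_matrix(); T[:3,3]=s['tcp_pos']
    C=np.linalg.inv(T@M); d['R']=C[:3,:3]; d['t']=C[:3,3]; pickle.dump(d,open(f'pics/{f}.pkl','wb')); return d
E
python3 - <<'E'
from h import *
a,b=ld('scene0'),ld('side0')
print('cap',tri(a,(394,151),b,(363.3,312.3)))
# lever ends from crops: scene end (178,521)->, side end near (316,334)
print('tip',tri(a,(366+177/3,124+(520-396)/3),b,(315,333)), onz(b,315,333,.064),onz(a,425,165,.064))
plan([.43,-.34,.25],0.05)
E
```

```text
cap (array([ 0.50607932, -0.34975685,  0.0617123 ]), np.float64(0.001350722691168688))
tip (array([ 0.40709419, -0.3482279 ,  0.05860322]), np.float64(0.0026870852610731324)) [ 0.40716493 -0.35059911  0.064     ] [ 0.40391637 -0.34201616  0.064     ]
turn [-0.0016  0.      0.2288] shift [ 282.2 -198.4  -19.4]
```

arm_command(targets="0 0 0 0 0 0.115 0;0 0 0 0 0 0.115 0;35 -25 -2 0 0 0 0;35 -25 -2 0 0 0 0;35 -25 -2 0 0 0 0;35 -25 -2 0 0 0 0;35 -25 -2 0 0 0 0;35 -25 -2 0 0 0 0;35 -25 -2 0 0 0 0;35 -25 -2 0 0 0 0;0 0 0 0 0 0 0;0 0 0 0 0 0 0")

```text
time: 1.15
tcp_pos: [0.4211, -0.3444, 0.2466]
tool_rot: [1.0, 0.027, -0.0, -0.0]
wrist_force: [-0.6, -0.4, 0.5]
gripper_width: 0.999
gripper_force: 0.0
```

Run:
```python
from h import *
s=bot.sense(); print(s['qpos'].round(3),s['tcp_pos'])
wrist('w1')
```

```text
[-0.763  0.252  1.546  0.     1.343  0.754] [ 0.42106985 -0.34443378  0.24658846]
```

View pics/w1.png

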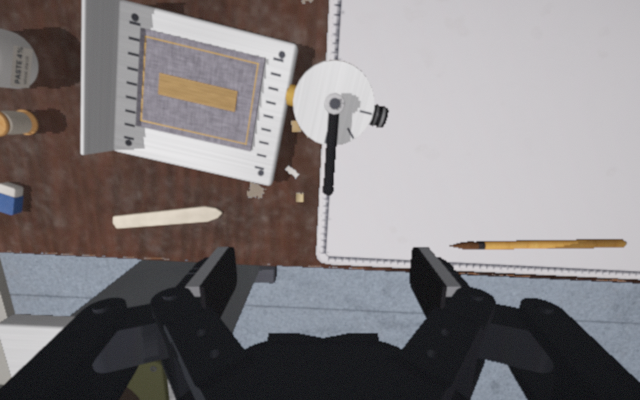

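The wrist view shows the spindle at (334,103), lever tip (328,191), half mark near (351,132), open mark near (366,112), plate right edge (298,45)–(270,184), and panel centre (198,92).

Run:
```python
from h import *
from m import blob,onplane,rect
d=ld('w1'); g=cv2.cvtColor(d['img'],cv2.COLOR_RGB2GRAY)
# plate bottom edge (-x) and right edge: gradient maxima, line fit
g2=cv2.GaussianBlur(g,(3,3),0).astype(float)
def fit(P,z):
    X=np.array([onz(d,u,v,z)[:2] for u,v in P]).astype(np.float32); vx,vy,x,y=cv2.fitLine(X,cv2.DIST_HUBER,0,.01,.01).ravel()
    r=np.abs((X-[x,y])@[-vy,vx]); return np.round([np.degrees(np.arctan2(vy,vx)),x,y,r.max()],4)
gy=np.diff(g2,axis=0); gx=np.diff(g2,axis=1)
P=[];
for u in range(140,262,4):
    v0=int(154+(u-130)*(184-154)/(268-130)); k=v0-8+np.argmin(gy[v0-8:v0+10,u]); P.append((u,k+.5))
print('front edge',fit(P,.024))
P=[]
for v in list(range(55,82,3))+list(range(116,175,3)):
    u0=int(298-(v-45)*28/139); k=u0-7+np.argmin(gx[v,u0-7:u0+8]); P.append((k+.5,v))
print('-y edge',fit(P,.024))
_,m=blob('w1',(198,92),14,60); P=onplane(d,m,.03); print('panel',m.sum(),rect(P))
_,m=blob('w1',(331,160),14,60); P=onplane(d,m,.064); print('lever',m.sum(),rect(P))
print('cap',onz(d,334,103,.066),'tip',onz(d,328,192,.064), 'half',onz(d,351,132,.044),'open',onz(d,366,112,.044))
_,m=blob('w1',(315,120),14,60); P=onplane(d,m,.044);print('dial',m.sum(),rect(P))
cv2.imwrite('pics/dial.png',cv2.resize(d['img'][50:205,260:410,::-1],None,fx=3.8,fy=3.8,interpolation=2))
```

```text
front edge [ 8.0071e+01  4.1820e-01 -1.8140e-01  7.0000e-04]
-y edge [-1.02433e+01  4.81400e-01 -2.94500e-01  7.00000e-04]
panel 1646 (array([ 509.2, -195.3]), 89.4, 23.4, 'long axis deg', 80.5)
lever 623 (array([ 448.5, -352.4]), 87.7, 9.7, 'long axis deg', 179.4)
cap [ 0.50418991 -0.35301476  0.066     ] tip [ 0.40695178 -0.35250441  0.064     ] half [ 0.47461975 -0.37540504  0.044     ] open [ 0.49756953 -0.39059299  0.044     ]
dial 6224 (array([ 483. , -355.4]), 133.8, 91.0, 'long axis deg', 5.9)
```

View pics/dial.png

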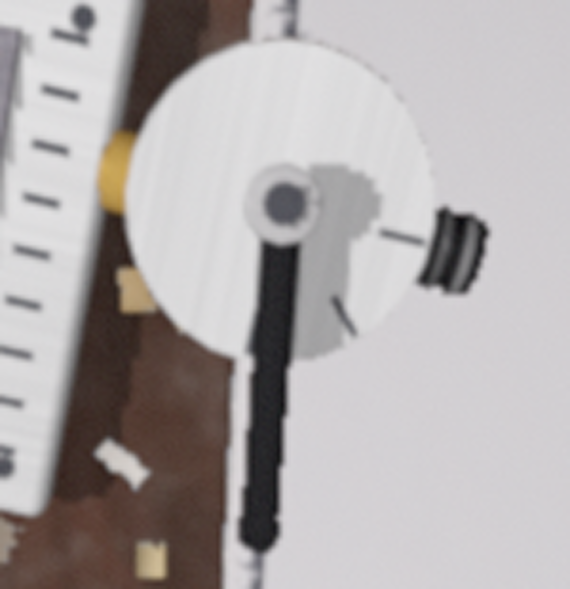

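Plate yaw is -10.1° from both edges, so half open means the lever points at 214.9°. The lever now points at 179.5°, with the spindle at (0.5045,-0.3525). Descending onto the grip point.

arm_command(targets="0 0 0 0 0 0.063 0.5;13.4 7.6 20 0 0 0 0.5;0 0 35 0 0 0 0.5;0 0 35 0 0 0 0.5;0 0 35 0 0 0 0.5;0 0 30 0 0 0 0.5;0 0 20 0 0 0 0.5;0 0 0 0 0 0 0.5;0 0 0 0 0 0 0.5", force=30)

```text
time: 1.95
tcp_pos: [0.4308, -0.3545, 0.0707]
tool_rot: [1.0, -0.008, -0.001, -0.001]
wrist_force: [-0.0, -0.7, 0.2]
gripper_width: 0.498
gripper_force: 0.0
```

Run:
```python
from h import *
wrist('w2'); plan([.4345,-.352,.038],-.009)
```

```text
turn [ 0.0002  0.0002 -0.007 ] shift [ 2.4 -3.3 34.2]
```

View pics/w2.png

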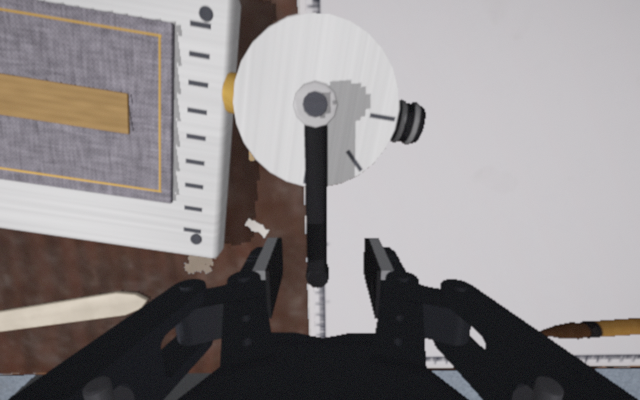

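The wrist view shows the lever between the pads: cap (315.5,104), tip (317,285), half mark (354,160).

Run:
```python
from h import *
from m import blob,onplane,rect
d=ld('w2'); g=cv2.cvtColor(d['img'],cv2.COLOR_RGB2GRAY)
c=cv2.HoughCircles(g,cv2.HOUGH_GRADIENT,1,200,param1=80,param2=15,minRadius=75,maxRadius=95); print(c)
u,v,_=c[0,0]; s=onz(d,u,v,.044); print('dial ctr',s,'cap',onz(d,315.5,104,.066))
_,m=blob('w2',(316,200),14,90); P=onplane(d,m,.064); print('lever',m.sum(),rect(P))
for n,a,b in(('half',(347,151),(360,170)),('open',(371,116),(394,119))):
    A,B=onz(d,*a,.045),onz(d,*b,.045); M=(A+B)/2-s; D=B-A
    print(n,np.degrees(np.arctan2(M[1],M[0]))%360,np.degrees(np.arctan2(D[1],D[0]))%360)
```

```text
[[[320.5  97.5  87.8]
  [ 93.5  95.5  86.7]]]
dial ctr [ 0.50894442 -0.35581417  0.044     ] cap [ 0.50468742 -0.35354764  0.066     ]
lever 3233 (array([ 449.3, -350.6]), 90.1, 15.2, 'long axis deg', 179.7)
half 207.98962290766673 214.57210992527385
open 252.04580670812496 261.99606060682373
```

arm_command(targets="2 -2.5 17 0 0 -0.007 0.5;0 0 17 0 0 0 0.5;0 0 0 0 0 0 0.5;0 0 0 0 0 0 1;0 0 0 0 0 0 1;0 0 0 0 0 0 1;0 0 0 0 0 0 1;0 0 0 0 0 0 1", force=30)

```text
time: 2.67
tcp_pos: [0.4355, -0.3522, 0.0396]
tool_rot: [1.0, -0.003, 0.001, 0.001]
wrist_force: [-0.5, 1.0, 6.7]
gripper_width: 0.131
gripper_force: 32.3
```

Run:
```python
from h import *
s=bot.sense(); print(s['tcp_pos'],s['wrist_force'],s['gripper_width']*85,s['gripper_force'],np.degrees(2*np.arctan2(s['tool_rot'][1],s['tool_rot'][0])))
# rows: arc about spindle at S
S=np.array([.5045,-.3525]); p=s['tcp_pos'][:2]; v=S-p; print('radius',np.linalg.norm(v),'dir from spindle',np.degrees(np.arctan2(-v[1],-v[0]))%360)
```

```text
[ 0.43552918 -0.35222081  0.03960671] [-0.48069717  1.00873157  6.73081366] 11.127163083537845 32.27906048297882 -0.37830186787981096
radius 0.06897138664375285 dir from spindle 179.76806899562695
```

arm_command(targets="0.1 4.2 0 0 0 -0.061 1;0.1 4.2 0 0 0 -0.061 1;0.1 4.2 0 0 0 -0.061 1;0.1 4.2 0 0 0 -0.061 1;0.1 4.2 0 0 0 -0.061 1;0.1 4.2 0 0 0 -0.061 1;0.1 4.2 0 0 0 -0.061 1;0.1 4.2 0 0 0 -0.061 1;0.1 4.2 0 0 0 -0.061 1;0.1 4.2 0 0 0 -0.061 1;0 0 0 0 0 0 1;0 0 0 0 0 0 1")

```text
time: 3.67
tcp_pos: [0.4483, -0.3922, 0.0397]
tool_rot: [0.955, 0.297, 0.001, 0.002]
wrist_force: [1.9, 1.1, 4.6]
gripper_width: 0.134
gripper_force: 31.8
```

Run:
```python
from h import *
s=bot.sense(); print(s['tcp_pos'],s['wrist_force'],s['ft_torque'],np.degrees(2*np.arctan2(s['tool_rot'][1],s['tool_rot'][0])))
S=np.array([.5045,-.3525]); p=s['tcp_pos'][:2]; v=S-p; print('radius',np.linalg.norm(v),'dir from spindle',np.degrees(np.arctan2(-v[1],-v[0]))%360)
```

```text
[ 0.44832683 -0.39222959  0.03966251] [1.89078636 1.05304763 4.64260124] [ 0.28106421 -0.18625826  0.1453387 ] 34.555654586930444
radius 0.06880308957793194 dir from spindle 215.2706223463358
```

arm_command(targets="0 0 0 0 0 0 0.5;0 0 0 0 0 0 0.5;0 0 0 0 0 0 0.5;0 0 0 0 0 0 0.5;0 0 -20 0 0 0 0.5;0 0 -40 0 0 0 0.5;0 0 -40 0 0 0 0.5;0 0 0 0 0 0 0.5;0 0 0 0 0 0 0.5")

```text
time: 4.42
tcp_pos: [0.4481, -0.3929, 0.1407]
tool_rot: [0.955, 0.297, 0.001, 0.003]
wrist_force: [0.1, 0.2, -0.3]
gripper_width: 0.495
gripper_force: 0.0
```

Run:
```python
from h import *
from m import blob,onplane,rect
d=wrist('w3'); s=bot.sense(); print(s['tcp_pos'])
X=np.array([.5045,-.3525,.064])+.065*np.array([np.cos(np.radians(214.9)),np.sin(np.radians(214.9)),0]); u,v=map(int,proj(d,X)); print(u,v)
_,m=blob('w3',(u,v),14,110); P=onplane(d,m,.064); print('lever',m.sum(),rect(P))
cv2.imwrite('pics/w3c.png',cv2.resize(d['img'][max(0,v-130):v+90,u-140:u+140,::-1],None,fx=2.6,fy=2.6,interpolation=2))
```

```text
[ 0.44684243 -0.39157083  0.13867629]
320 201
lever 1359 (array([ 459.4, -384.8]), 88.1, 10.5, 'long axis deg', 34.9)
```

View pics/w3c.png

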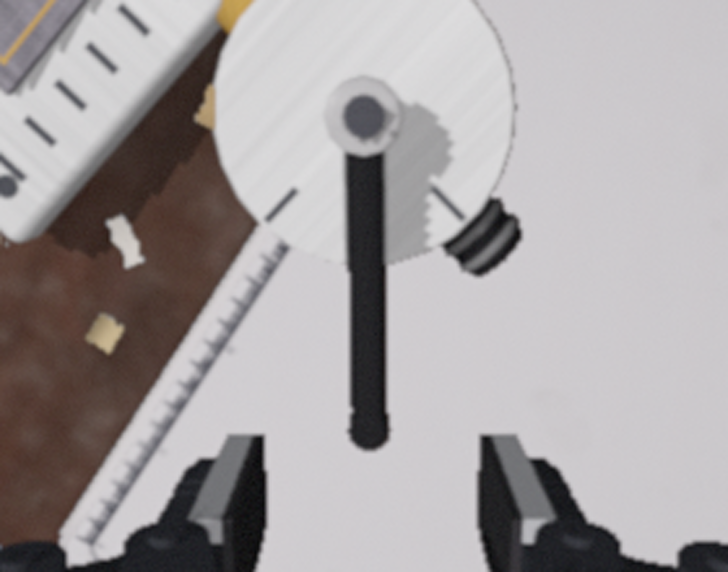

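The lever covers the half mark and measures 34.9°, as intended. Next I'll rise, turn to the block's direction, and cross over.

arm_command(targets="0 0 -40 0 0 -0.123 0;0 0 -40 0 0 -0.123 0;0 0 -40 0 0 -0.123 0;0 0 -40 0 0 -0.123 0;0 0 0 0 0 -0.123 0;0 0 0 0 0 -0.123 0;0 0 0 0 0 -0.123 0;0 0 0 0 0 -0.123 0;0 0 0 0 0 0 0")

```text
time: 5.22
tcp_pos: [0.4457, -0.3905, 0.2953]
tool_rot: [0.7, 0.714, 0.0, -0.002]
wrist_force: [-0.5, 0.6, 0.7]
gripper_width: 0.996
gripper_force: 0.0
```

arm_command(targets="36 6 0 0 0 0 0;36 6 0 0 0 0 0;36 6 0 0 0 0 0;36 6 0 0 0 0 0;36 6 0 0 0 0 0;36 6 0 0 0 0 0;36 6 0 0 0 0 0;36 6 0 0 0 0 0;36 6 0 0 0 0 0;36 6 0 0 0 0 0;36 6 0 0 0 0 0;36 6 0 0 0 0 0")

```text
time: 6.22
tcp_pos: [0.5108, 0.0436, 0.2962]
tool_rot: [0.703, 0.711, -0.001, -0.001]
wrist_force: [-0.0, 0.5, -0.1]
gripper_width: 1.0
gripper_force: 0.0
```

Run:
```python
from h import *
s=bot.sense(); print(s['tcp_pos'],s['qpos'].round(2)); plan([.575,.17,.25],np.radians(91.1))
```

```text
[0.5107952  0.04362063 0.29618392] [ 0.    0.18  1.52 -0.    1.45 -0.01]
turn [-0.0031  0.     -0.0072] shift [125.1  66.6  46.2]
```

arm_command(targets="31 16 11 0 0 -0.007 0;31 16 11 0 0 0 0;31 16 11 0 0 0 0;31 16 11 0 0 0 0;0 0 0 0 0 0 0;0 0 0 0 0 0 0")

```text
time: 6.72
tcp_pos: [0.5721, 0.1686, 0.2506]
tool_rot: [0.699, 0.715, -0.002, -0.002]
wrist_force: [-0.7, -1.5, -0.5]
gripper_width: 0.998
gripper_force: 0.0
```

Run:
```python
from h import *
from m import blob,onplane,rect
d=wrist('w4')
u,v=map(int,proj(d,[.575,.233,.025])); print(u,v)
for t in(10,14):
    _,m=blob('w4',(u,v),t,130); P=onplane(d,m,.025); print('block',m.sum(),rect(P))
im=d['img'].copy(); im[m]=[255,0,255]; cv2.imwrite('pics/w4m.png',im[:,:,::-1])
plan([.575,.233,.012],np.radians(91.1))
```

```text
328 120
block 256000 (array([560.5,  79.6]), 1038.8, 567.3, 'long axis deg', 1.7)
block 256000 (array([560.5,  79.6]), 1038.8, 567.3, 'long axis deg', 1.7)
turn [-0.0044  0.0015  0.0029] shift [ 65.6   4.2 239.6]
```

View pics/w4m.png

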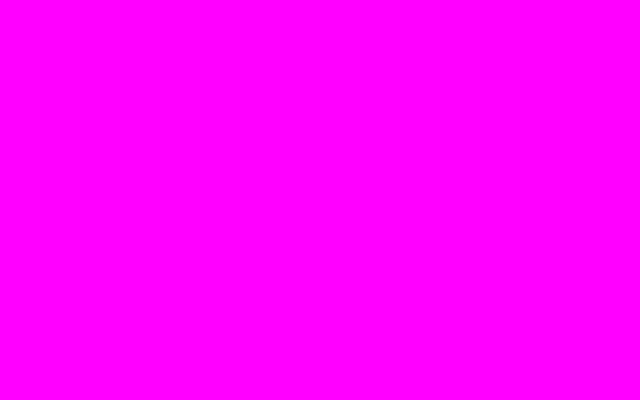

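The mask covered the whole frame because of a negative slice index, so that picture shows nothing useful. Fixing it, numbers only.

```bash
sed -i 's/m2\[v-box:v+box,u-box:u+box\]=m\[v-box:v+box,u-box:u+box\]/a,b=max(0,v-box),max(0,u-box);m2[a:v+box,b:u+box]=m[a:v+box,b:u+box]/' m.py
python3 - <<'E'
from h import *
from m import blob,onplane,rect
d=ld('w4')
for t in(10,14,18):
    _,m=blob('w4',(328,120),t,110); v,u=np.nonzero(m); P=onplane(d,m,.025); print('block',m.sum(),rect(P),u.min(),u.max(),v.min(),v.max())
E
```

```text
block 3025 (array([574.8, 230.3]), 116.6, 37.0, 'long axis deg', 90.8) 313 344 71 170
block 3105 (array([574.4, 230.4]), 116.8, 38.7, 'long axis deg', 90.8) 312 345 71 170
block 3241 (array([574.6, 229.8]), 118.1, 39.1, 'long axis deg', 90.8) 312 345 71 171
```

Run:
```python
from h import *
plan([.5747,.231,.002],np.radians(90.9))
```

```text
turn [-0.0044  0.0015  0.0064] shift [ 63.6   3.7 249.6]
```

arm_command(targets="32 3 35 -0.004 0.001 0.006 0;31 0 35 0 0 0 0;0 0 35 0 0 0 0;0 0 35 0 0 0 0;0 0 35 0 0 0 0;0 0 30 0 0 0 0;0 0 20 0 0 0 0;0 0 0 0 0 0 0;0 0 0 0 0 0 0")

```text
time: 7.52
tcp_pos: [0.5742, 0.2215, 0.0363]
tool_rot: [0.702, 0.712, 0.0, 0.0]
wrist_force: [-0.5, -0.8, 1.4]
gripper_width: 1.0
gripper_force: 0.0
```

Run:
```python
from h import *
plan([.5747,.231,.002],np.radians(90.9)); print(bot.sense()['wrist_force'])
```

```text
turn [ 0.001   0.0002 -0.0012] shift [ 9.5  0.6 34.3]
[-0.46136556 -0.79544963  1.42819955]
```

arm_command(targets="9.5 0.6 0 0 0 0 0;0 0 17 0 0 0 0;0 0 17 0 0 0 0;0 0 0 0 0 0 0;0 0 0 0 0 0 0")

```text
time: 7.93
tcp_pos: [0.5765, 0.2332, 0.0043]
tool_rot: [0.701, 0.713, 0.002, 0.001]
wrist_force: [0.8, 1.4, -0.4]
gripper_width: 1.001
gripper_force: 0.0
```

arm_command(targets="0 0 0 0 0 0 0.4;0 0 0 0 0 0 0.4;0 0 0 0 0 0 0.8;0 0 0 0 0 0 0.8;0 0 0 0 0 0 0.8;0 0 0 0 0 0 0.8", force=40)

```text
time: 8.43
tcp_pos: [0.5766, 0.233, 0.0041]
tool_rot: [0.701, 0.713, 0.003, 0.001]
wrist_force: [-0.4, -0.2, 6.5]
gripper_width: 0.463
gripper_force: 41.2
```

arm_command(targets="0 0 -10 0 0 0 0.8;0 0 -20 0 0 0 0.8;0 0 -30 0 0 0 0.8;0 0 -35 0 0 0 0.8;0 0 -35 0 0 0 0.8;0 0 -35 0 0 0 0.8;0 0 -35 0 0 0 0.8;0 0 -35 0 0 0 0.8;0 0 -30 0 0 0 0.8;0 0 -15 0 0 0 0.8;0 0 0 0 0 0 0.8;0 0 0 0 0 0 0.8")

```text
time: 9.43
tcp_pos: [0.5748, 0.2324, 0.2839]
tool_rot: [0.701, 0.713, 0.003, 0.001]
wrist_force: [-0.5, 0.7, -1.1]
gripper_width: 0.459
gripper_force: 40.5
```

Run:
```python
from h import *
wrist('w5');a=snap('scene','scene5');b=snap('side','side5'); s=bot.sense(); print(s['tcp_pos'],s['tool_rot'],s['gripper_width'])
print(proj(a,s['tcp_pos']),proj(b,s['tcp_pos']))
w=cv2.imread('pics/w5.png')[:,120:520]; A=cv2.imread('pics/scene5.png');B=cv2.imread('pics/side5.png')
def cr(I,d):
    u,v=map(int,proj(d,s['tcp_pos'])); v=max(v,60);u=max(u,80);print(u,v);return cv2.resize(I[v-60:v+60,u-80:u+80],(400,300),interpolation=2)
cv2.imwrite('pics/c5.png',np.hstack([cv2.resize(w,(400,400)),np.vstack([cr(A,a)[50:250],cr(B,b)[50:250]])]))
plan([.51,-.193,.28],np.radians(80.5))
```

```text
[0.57337991 0.2319364  0.28065933] [ 7.01072611e-01  7.13089874e-01 -1.60002624e-04  1.22020975e-05] 0.4560845616881577
(np.float64(208.4003496139682), np.float64(182.95053985365223)) (np.float64(278.78250380604953), np.float64(75.87353868485226))
208 182
278 75
turn [-0.0002  0.0003  0.1828] shift [-429.6    7.6    0.7]
```

View pics/c5.png

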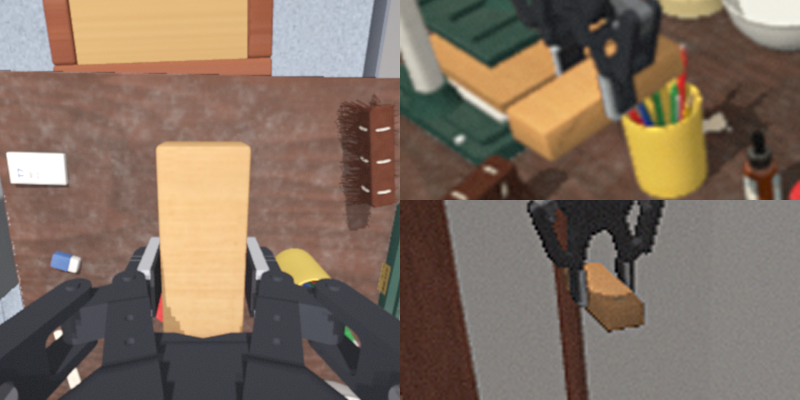

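The block is held squarely between the pads, aligned with the tool. Its far end is at (323,148) in the wrist image. Next: its offset and tilt in the tool frame.

Run:
```python
from h import *
d=ld('w5'); M=np.array(d['mount']); K=np.array([[d['fx'],0,d['cx']],[0,d['fy'],d['cy']],[0,0,1]])
def tool(u,v,z):
    r=M[:3,:3]@np.linalg.solve(K,[u,v,1]); c=M[:3,3]; return c+r*(z-c[2])/r[2]
g=cv2.GaussianBlur(d['img'],(3,3),0).astype(float).sum(2); gx=np.diff(g,axis=1)
W=[]
for v in (155,165,175,190,205,220,232):
    l=265+np.argmax(gx[v,265:295]); r=355+np.argmin(gx[v,355:385]); a,b=tool(l+.5,v,-.021),tool(r+.5,v,-.021); W.append([v,l,r,*np.round((a[:2]+b[:2])*500,1),round((b-a)[1]*1000,1)])
print(*W,sep='\n')
print('column',[int(x) for x in g[132:160,323]])
for v in(142,145,148,150): print(v,tool(323,v,-.021)*1000,tool(323,v,.004)*1000)
# end corners of held block in scene/side, level assumption: projected corners for check
```

```text
[155, np.int64(275), np.int64(369), np.float64(52.7), np.float64(-1.4), np.float64(39.1)]
[165, np.int64(276), np.int64(369), np.float64(48.5), np.float64(-1.2), np.float64(39.0)]
[175, np.int64(276), np.int64(368), np.float64(44.3), np.float64(-1.4), np.float64(39.0)]
[190, np.int64(277), np.int64(368), np.float64(37.7), np.float64(-1.2), np.float64(39.1)]
[205, np.int64(277), np.int64(367), np.float64(31.0), np.float64(-1.4), np.float64(39.2)]
[220, np.int64(278), np.int64(366), np.float64(24.1), np.float64(-1.4), np.float64(38.9)]
[232, np.int64(278), np.int64(366), np.float64(18.4), np.float64(-1.4), np.float64(39.4)]
column [347, 348, 350, 352, 353, 354, 351, 349, 363, 405, 457, 492, 515, 537, 565, 592, 604, 606, 608, 612, 615, 614, 611, 610, 610, 612, 614, 613]
142 [ 58.02119199  -1.23741319 -21.        ] [56.07844824 -1.21027542  4.        ]
145 [ 56.80570084  -1.23622764 -21.        ] [54.61365086 -1.2088467   4.        ]
148 [ 55.58350483  -1.23503555 -21.        ] [53.14077341 -1.20741011  4.        ]
150 [ 54.76495512  -1.23423717 -21.        ] [52.1543331  -1.20644797  4.        ]
```

arm_command(targets="-10 0 0 0 0 0.091 0.8;-25 0 0 0 0 0.09 0.8;-35 0.6 0 0 0 0 0.8;-35 0.6 0 0 0 0 0.8;-35 0.6 0 0 0 0 0.8;-35 0.6 0 0 0 0 0.8;-35 0.6 0 0 0 0 0.8;-35 0.6 0 0 0 0 0.8;-35 0.6 0 0 0 0 0.8;-35 0.6 0 0 0 0 0.8;-35 0.6 0 0 0 0 0.8;-25 0.6 0 0 0 0 0.8")

```text
time: 10.58
tcp_pos: [0.5217, -0.1414, 0.2802]
tool_rot: [0.763, 0.646, 0.0, -0.001]
wrist_force: [0.1, -0.6, -0.6]
gripper_width: 0.457
gripper_force: 40.4
```

Run:
```python
from h import *
print(bot.sense()['tcp_pos']);plan([.5107,-.1908,.28],np.radians(80.4))
```

```text
[ 0.52170527 -0.14141113  0.28019214]
turn [-0.0004 -0.0013  0.0022] shift [-50.5  -2.6   0.2]
```

arm_command(targets="-20 -2 0 0 0 0 0.8;-20 -0.6 0 0 0 0.002 0.8;-10 0 0 0 0 0 0.8;0 0 0 0 0 0 0.8;0 0 0 0 0 0 0.8;0 0 30 0 0 0 0.8;0 0 35 0 0 0 0.8;0 0 35 0 0 0 0.8;0 0 35 0 0 0 0.8;0 0 25 0 0 0 0.8;0 0 0 0 0 0 0.8;0 0 0 0 0 0 0.8")

```text
time: 11.58
tcp_pos: [0.5125, -0.1858, 0.121]
tool_rot: [0.763, 0.647, 0.001, -0.001]
wrist_force: [0.4, -0.5, 0.7]
gripper_width: 0.462
gripper_force: 40.5
```

Run:
```python
from h import *
print(bot.sense()['tcp_pos']);plan([.5107,-.1908,.065],np.radians(80.4))
```

```text
[ 0.51252867 -0.18584699  0.12103624]
turn [-0.0003 -0.0033  0.0031] shift [-5.2 -1.  56. ]
```

arm_command(targets="-5 -1 0 0 0 0.003 0.8;0 0 20 0 0 0 0.8;0 0 20 0 0 0 0.8;0 0 16 0 0 0 0.8;0 0 0 0 0 0 0.8;0 0 0 0 0 0 0.8;0 0 0 0 0 0 0.8")

```text
time: 12.17
tcp_pos: [0.5135, -0.1932, 0.0683]
tool_rot: [0.764, 0.645, 0.003, 0.003]
wrist_force: [0.5, 0.1, -0.4]
gripper_width: 0.459
gripper_force: 40.5
```

Run:
```python
from h import *
from m import onplane,rect
P=[];Q=[]
b=snap('side','side6'); a=snap('scene','scene6'); plan([.5107,-.1908,.044],np.radians(80.4))
for i in range(4): bot.get_image('side'); s=bot.sense(); P.append(s['tcp_pos']);Q.append(s['tool_rot'])
print(np.array(P).round(4)); print(np.array(Q).round(4))
I=[]
for n,d in(('scene6',a),('side6',b)):
    u,v=map(int,proj(d,[.51,-.19,.05])); I.append(cv2.resize(d['img'][v-60:v+60,u-60:u+60,::-1],(400,400),interpolation=2)); print(n,u,v)
cv2.imwrite('pics/c6.png',np.hstack(I))
```

```text
turn [ 0.0075 -0.0007 -0.0014] shift [ 1.9 -2.9 24.2]
[[ 0.513  -0.193   0.0679]
 [ 0.5127 -0.1929  0.0676]
 [ 0.5125 -0.1927  0.0674]
 [ 0.5123 -0.1926  0.0671]]
[[0.7643 0.6449 0.0026 0.0024]
 [0.7642 0.6449 0.0024 0.0021]
 [0.7643 0.6449 0.0023 0.0018]
 [0.7643 0.6449 0.0022 0.0016]]
scene6 361 180
side6 326 256
```

View pics/c6.png

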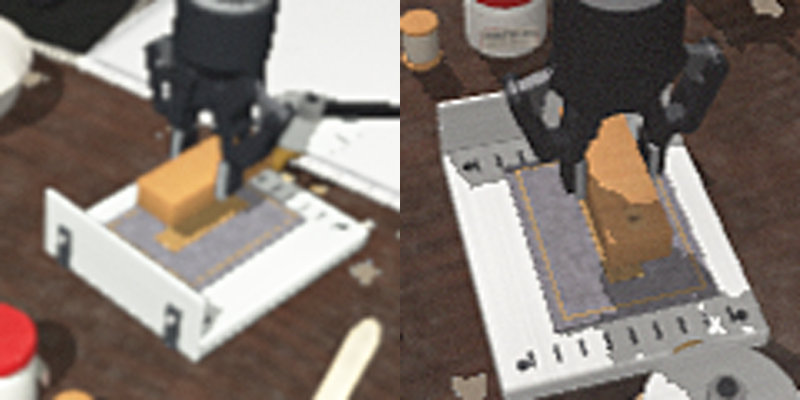

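The scene view shows the block above the panel at about (378,175) and clear of the fence. The side view shows its near bottom corners at (328,273) and (347,275), with the buff panel projecting from underneath. I'll let it settle, then fine-tune.

arm_command(targets="0 0 0 0 0 0 0.8;0 0 0 0 0 0 0.8;0 0 0 0 0 0 0.8;0 0 0 0 0 0 0.8;0 0 0 0 0 0 0.8;0 0 0 0 0 0 0.8;0 0 0 0 0 0 0.8;0 0 0 0 0 0 0.8;0 0 0 0 0 0 0.8;0 0 0 0 0 0 0.8;0 0 0 0 0 0 0.8;0 0 0 0 0 0 0.8")

```text
time: 13.47
tcp_pos: [0.5118, -0.1924, 0.0663]
tool_rot: [0.764, 0.645, 0.002, 0.001]
wrist_force: [0.3, -0.3, -0.8]
gripper_width: 0.457
gripper_force: 40.5
```

Run:
```python
from h import *
s=bot.sense();print(s['tcp_pos'],s['tool_rot']);plan([.5107,-.1908,.044],np.radians(80.4))
a=snap('scene','scene7');b=snap('side','side7')
# held block bottom at z: +y end corners from scene, -y end corners from side (pixels read in the crops)
e=np.array([np.cos(np.radians(80.4)),np.sin(np.radians(80.4))]); n=np.array([e[1],-e[0]])
for z in(.055,.06,.065,.07):
    A=[onz(a,*p,z)[:2] for p in((343,180.9),(354.4,188.4))]; B=[onz(b,*p,z)[:2] for p in((328.1,273.4),(347,275.5))]
    fa,fb=np.mean(A,0),np.mean(B,0); print(z,'len',(fa-fb)@e,'widths',np.linalg.norm(A[0]-A[1]),np.linalg.norm(B[0]-B[1]),'ctr',(fa+fb)/2)
```

```text
[ 0.51179498 -0.1924195   0.06625049] [0.7642597  0.64490523 0.00188603 0.0008901 ]
turn [ 0.0038 -0.0017 -0.0014] shift [ 1.4 -1.3 22.3]
0.055 len 0.10003270377058462 widths 0.0411904572610031 0.03907088297940324 ctr [ 0.51583331 -0.19822797]
0.06 len 0.10820037074012438 widths 0.040877202825327995 0.038748790345529624 ctr [ 0.51326029 -0.19731155]
0.065 len 0.11636803770966424 widths 0.040563948389653055 0.03842669771165576 ctr [ 0.51068726 -0.19639514]
0.07 len 0.12453570467920425 widths 0.04025069395397817 0.03810460507778214 ctr [ 0.50811424 -0.19547873]
```

arm_command(targets="1.5 -0.7 0 0.003 -0.001 -0.001 0.8;0 0 6 0 0 0 0.8;0 0 6 0 0 0 0.8;0 0 5 0 0 0 0.8;0 0 3 0 0 0 0.8;0 0 0 0 0 0 0.8;0 0 0 0 0 0 0.8;0 0 0 0 0 0 0.8;0 0 0 0 0 0 0.8;0 0 0 0 0 0 0.8;0 0 0 0 0 0 0.8;0 0 0 0 0 0 0.8")

```text
time: 14.57
tcp_pos: [0.5115, -0.1909, 0.0464]
tool_rot: [0.764, 0.645, 0.001, 0.0]
wrist_force: [-0.2, 1.0, -0.5]
gripper_width: 0.458
gripper_force: 40.5
```

arm_command(targets="0 0 0 0 0 0 0.8;0 0 0 0 0 0 0.8;0 0 0 0 0 0 0.8;0 0 0 0 0 0 0.8;0 0 0 0 0 0 0.8;0 0 0 0 0 0 0.8;0 0 0 0 0 0 0.8;0 0 0 0 0 0 0.8")

```text
time: 15.23
tcp_pos: [0.5114, -0.1908, 0.0462]
tool_rot: [0.764, 0.645, 0.001, 0.0]
wrist_force: [-0.8, 0.6, -0.9]
gripper_width: 0.459
gripper_force: 40.5
```

Run:
```python
from h import *
s=bot.sense();print(s['tcp_pos'],s['tool_rot'],s['dq'].round(4));plan([.511,-.1905,.044],np.radians(80.4))
a=snap('scene','scene8');b=snap('side','side8')
I=[]
for d in(a,b):
    u,v=map(int,proj(d,[.51,-.19,.04])); print(u,v); I.append(cv2.resize(d['img'][v-40:v+40,u-40:u+40,::-1],(400,400),interpolation=2))
cv2.imwrite('pics/c8.png',np.hstack(I))
```

```text
[ 0.51137127 -0.19079588  0.04621514] [7.63955275e-01 6.45268979e-01 5.30757219e-04 3.23704817e-05] [-0.0008 -0.      0.0018 -0.001   0.0017 -0.0013]
turn [ 0.0007 -0.0008 -0.0005] shift [ 0.2 -0.4  2.2]
361 183
326 259
```

View pics/c8.png

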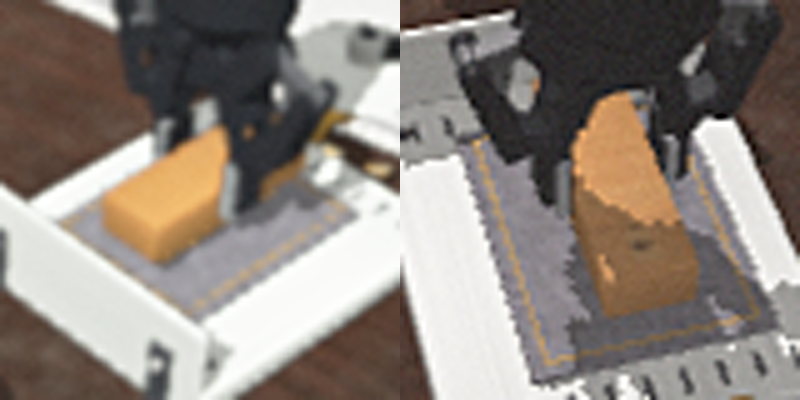

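The scene view shows bottom corners of the +y end at (341.8,189.4) and (352.6,195.8). The side view shows bottom corners of the -y end at (327.8,282.4) and (345.8,279.4). The block is clear of everything.

Run:
```python
from h import *
a,b=ld('scene8'),ld('side8')
e=np.array([np.cos(np.radians(80.4)),np.sin(np.radians(80.4))])
for z in(.03,.035,.04,.045,.05):
    A=[onz(a,*p,z)[:2] for p in((341.8,189.4),(352.6,195.8))]; B=[onz(b,*p,z)[:2] for p in((327.8,282.4),(345.8,279.4))]
    fa,fb=np.mean(A,0),np.mean(B,0); print(z,'len',(fa-fb)@e,'widths',np.linalg.norm(A[0]-A[1]),np.linalg.norm(B[0]-B[1]),'ctr',(fa+fb)/2)
```

```text
0.03 len 0.10154987348983585 widths 0.037292726001973295 0.039154584139882743 ctr [ 0.51626009 -0.19515263]
0.035 len 0.10939794548193196 widths 0.03701950323700256 0.038844579571997356 ctr [ 0.5137809  -0.19428807]
0.04 len 0.11724601747402809 widths 0.03674628047203179 0.03853457500411202 ctr [ 0.51130171 -0.1934235 ]
0.045 len 0.12509408946612427 widths 0.036473057707061204 0.038224570436226686 ctr [ 0.50882252 -0.19255894]
0.05 len 0.13294216145822044 widths 0.036199834942090565 0.0379145658683414 ctr [ 0.50634333 -0.19169438]
```

Bottom is at z≈0.042 (target 0.040), and the centre is within 1 mm of the panel. One last 2 mm trim.

arm_command(targets="0 0 1 0 0 0 0.8;0 0 1 0 0 0 0.8;0 0 0 0 0 0 0.8;0 0 0 0 0 0 0.8;0 0 0 0 0 0 0.8;0 0 0 0 0 0 0.8;0 0 0 0 0 0 0.8;0 0 0 0 0 0 0.8")

```text
time: 16.0
tcp_pos: [0.5114, -0.1908, 0.0443]
tool_rot: [0.764, 0.645, 0.001, 0.0]
wrist_force: [-0.7, 0.9, -0.5]
gripper_width: 0.46
gripper_force: 40.5
```

Run:
```python
from h import *
s=bot.sense(); print(s['tcp_pos'],s['gripper_force']); plan([.511,-.1905,.044],np.radians(80.4)); print(bot.job_done())
```

```text
[ 0.51136222 -0.19081855  0.04425684] 40.53640902042389
turn [ 0.0008 -0.0007 -0.0004] shift [ 0.3 -0.4  0.3]
the job is handed in; nothing more can be done
None
```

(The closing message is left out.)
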